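Unlock the measuring board and close its jaw on a spindle whorl

TASK

Measure the diameter of the clay spindle whorl that lies on the measuring board. First roll a fingertip lightly along the knurled rim of the lock nut, without pinching it, to loosen it counterclockwise by two full turns from tight (not as far as two and a half, or it starts to leave its thread). Then push the thumb plate at the rear end of the sliding bar until the jaw has moved the whorl gently against the fixed anvil, with no gap left on either side. The jaw alone moves the whorl: do not touch or lift it yourself, and leave the things round the board where they are.

Things in the scene. Friction and masses are not known exactly. Their poses are not given: they have to be found in the camera images.
- gauge: measuring board: aluminium base 90 x 240 mm, top 8 mm above the desk, fixed. Origin under it, on its centre line; its y axis runs along the bar towards the anvil (60 wide, 14 thick, top 34 mm up, inner face at y = +95 mm). A guide block 44 x 50 mm, top 32 mm up, centred at y = -52 mm, holds bar and lock nut
- nut_top (a point): centre of the top of the black lock nut on the guide block; nut axis vertical. Ribbed rubber rim 40 mm in diameter, 22 mm high; tight, the top is 56 mm above the desk, and it rises 1.5 mm a turn. A thin stud stands 6 mm above it. Rubber on plastic: a light side push of 4 to 10 N is enough to roll it without much slip; it takes about 1 N at the rim to turn
- nut_mark (a point): white index mark, a short radial line on the nut's top that runs on down its rim; this point is at the top edge, 18 mm from the nut's axis: counts the turns. In the board's frame it points along +x when the nut is tight, and again after each full turn
- lock_nut (a joint): angle of the lock nut, rad: 0 tight (a stop), grows as it is turned counterclockwise seen from above; 12.57 is two full turns. Tight, it clamps the bar against a push of about 20 N; the bar is quite free only from about 1.75 turns on. Stays where it is left
- bar (a joint): travel of the bar, m: 0 fully out, grows towards the anvil; the gap between jaw and anvil is 0.105 minus this, so it is closed on the 44 mm whorl at 0.061. Once unlocked it needs about 3 N to slide and stays where it is left
- thumb_plate (a point): middle of the rear face of the upright steel thumb plate at the bar's rear end, 30 mm above the desk; plate 36 mm wide, 6 mm thick, from 9 to 45 mm above the desk, beyond the end of the base. Push on this face along the board's +y
- jaw_face (a point): middle of the moving jaw's face that looks at the anvil, 21 mm above the desk; jaw 50 mm wide, 8 mm thick, top 34 mm up
- whorl_centre (a point): centre of the spindle whorl, a brown clay disc with a small hole, 44 mm in diameter, 18 mm thick, 40 g, brittle, lying loose and flat on the board between anvil and jaw; its centre is 17 mm above the desk
- brush: flat wooden-handled brush, 180 mm long, loose on the desk near the robot, to be left alone; origin at the centre of its underside
- pencil: green pencil, 160 mm long, 7 mm thick, lying loose between the board and the robot, to be left alone; origin at the centre of its underside
- loupe: small folding magnifier in its metal case, 26 x 42 x 15 mm, loose behind the board, to be left alone; origin at the centre of its underside
- sherd_rim: brown pottery sherd, 24 x 36 x 12 mm, loose behind the board, to be left alone; origin at the centre of its underside
- eraser: eraser in a sleeve, 21 x 44 x 11 mm, loose at the right front of the desk, to be left alone; origin at the centre of its underside
- varnish: small clear bottle with a white brush cap, 27 mm wide, 71 mm high, standing loose behind the board, to be left alone; origin at the centre of its underside
Mind the look-alikes: they are no part of the job. There is more than one size of the part that bears whorl_centre; the job needs the smallest.

How it is judged:
By the outcome, as a careful person would: the job done as asked, in the order asked, and still so for the second after the job is handed in, with the robot touching nothing.
It also fails if it takes over 64 s, if anything falls off the work surface, if the arm or the gripper's body presses on something with over 40 N, if the wrist force passes 120 N, or if a joint passes its speed limit or range.

ROBOT

A 6-joint arm with a two-finger parallel gripper is mounted at the origin on a cart in front of the work surface, level with it; the furniture and walls round the work are solid. World frame = base frame: x ahead of the robot, y to its left, z up, the work surface at z = 0. Lengths are in m, angles in rad, forces in N, time in s.
With the tool pointing down it reaches from about 0.425 to 0.95 m from the base axis. Payload 3.5 kg.
Tool frame: the origin (TCP) lies at the very end of the fingers, on their centre line; the grasp point (between the pads) lies 19 mm behind it (ctrl.grip_point_offset is the distance from the TCP to the grasp point, in m); z points along the fingers, y is the line along which they close (so a half turn about z gives the same grasp; the last joint's range is limited). The gripper opens to 85 mm and grips with 20 to 120 N. Pads are 22 mm wide; open, the fingers measure 114 mm over their backs; the gripper's body (76 mm by 85 mm) begins 54 mm behind the grasp point. The pads swing forward as they close: fully open they stand 13 mm farther back than shut.
Start: joints at [-1.377, 0.286, 1.577, -0, 1.279, -0.15], TCP at [0.228, -0.635, 0.231] pointing down, gripper open.
Joint ranges: [-2.77, 2.77], [-0.9, 2.22], [0.21, 2.48], [-1.53, 4.67], [0.24, 2.81], [-2.84, 2.84]. Speed limits (rad/s): [2.79, 2.79, 3.14, 3.14, 3.14, 3.14].

INTERFACE

Orientations are given as a unit quaternion [x, y, z, w].
In Python, from plant import ctrl gives the robot as it stands. The module is installed in compiled form; this text tells all that it offers.
- The arm moves only by the shell command python3 -m pendant 'ROWS' [OPENING] [FORCE]. ROWS is JSON, a list of rows, each an object of numbers: "dx", "dy", "dz": the shift along the tool's x, y, z in cm; "twist": the turn about the tool's z in degrees. A call has 1 to 10 rows; each row is the pose to reach, as a shift and turn from the pose commanded when the call began, along the tool's axes at that moment; what a row does not reach only later rows make up. A row lasts 1/8 s, in which the tool goes at most 62.5 mm and 10.7 degrees, less where a joint would pass 70% of its speed; a pose out of reach is approached as far as the arm can. A call with a gripper value outside its range is refused whole. OPENING is the opening in per cent of the stroke, from 0 (shut) to 100 (fully open), set as the call begins (- or left out, the last holds). The fingers move at their own pace and stop on an object; FORCE is the grip in N (left out, the last holds). Time passes only in rows, so rows that repeat a pose let the fingers close. It gives the time, the measured TCP pose, the force, the opening and the grip force at its end, in the units of the state.
- ctrl.get_state(): the state, without advancing time (a new reading comes with each control period).
- ctrl.read_camera(name): name is "scene" or "top"; returns a dict with "img" (384x512x3 uint8, red, green, blue), "depth" (384x512 float32, m along the optical axis (not along the pixel's ray), 0 where there is no reading), "camera_matrix" (3x3 intrinsics, pixels), "xyz" and "rotation" of the camera in the world. Camera axes: x right, y up, looking along -z (the intrinsics and any distortion apply to the point x, -y, -z); pixel columns grow to the right and rows downward; lengths in m; the calibration is good to about 2 mm. A picture is of the moment at which its call begins.
- ctrl.sign_off(): hands the job in; it is judged then, once.
The state is a dict: "time": time; "qpos": joint angles; "dq": joint speeds; "joint_efforts": joint torques, N m; "eef_pos": TCP position; "tcp_rot": TCP orientation; "contact_force": force on the tool from outside, world axes, zero at the start; "wrist_torque": the same for the moment, N m; "opening": opening from 0.0 (shut) to 1.0 (fully open); "finger_force": force on a finger pad.
Only numpy, scipy, OpenCV 4.12 (cv2) and the standard library are available. Lean on these libraries where they do the work, as an engineer would, in place of code of your own. Each camera call takes 0.05 s, during which the arm holds its last target. There are 200 camera calls.

## Working session

There is one attempt and no reset: what is moved stays moved. The work goes in short steps, Python scripts to look and compute and a shell command to move; the robot and the scene stay as the last step left them, time stands still between calls to the robot, and variables do not carry over. Pictures are saved under pics/ and viewed, at most 10 in all, crops included, and the job is handed in when it is done.

```bash
mkdir -p pics
cat > h.py <<'E'
import numpy as np, cv2
from plant import ctrl
def cam(n): return ctrl.read_camera(n)
def ray(c,u,v):
    K=np.array(c["camera_matrix"]);d=np.linalg.inv(K)@[u,v,1.];d=np.array([d[0],-d[1],-d[2]])
    R=np.array(c["rotation"]); 
    if R.size==4:
        from scipy.spatial.transform import Rotation as Q; R=Q.from_quat(R.ravel()).as_matrix()
    return np.array(c["xyz"]),R.reshape(3,3)@d
def at_z(c,u,v,z):
    o,d=ray(c,u,v); return o+d*(z-o[2])/d[2]
def save(c,f,s=1.5,box=None):
    im=c["img"][...,::-1]
    if box: x0,y0,x1,y1=box; im=im[y0:y1,x0:x1]
    cv2.imwrite("pics/"+f,cv2.resize(im,None,fx=s,fy=s,interpolation=cv2.INTER_CUBIC))
E
python3 - <<'E'
from h import *
for n in("scene","top"):
    c=cam(n); save(c,n+"0.png"); print(n,c["xyz"],c["rotation"],c["camera_matrix"],c.keys())
print(ctrl.get_state())
E
```

```text
scene [-0.2214867  -0.66888052  0.68764844] [ 0.43548334 -0.22300641 -0.41022027  0.7696374 ] [[455.05304235   0.         257.06362417]
 [  0.         455.05304235 194.52659318]
 [  0.           0.           1.        ]] dict_keys(['img', 'depth', 'camera_matrix', 'xyz', 'rotation'])
top [ 0.53784392 -0.07982619  1.22180064] [ 0.02413171 -0.02010601 -0.70046648  0.71299377] [[456.76721524   0.         244.47510755]
 [  0.         456.76721524 187.30158016]
 [  0.           0.           1.        ]] dict_keys(['img', 'depth', 'camera_matrix', 'xyz', 'rotation'])
{'time': 0.1, 'qpos': array([-1.37700568e+00,  2.87123780e-01,  1.57804325e+00,  1.55150025e-05,
        1.27861895e+00, -1.50034238e-01]), 'dq': array([-0.00021835, -0.00290817, -0.00241965,  0.00076398,  0.00146173,
        0.00150857]), 'joint_efforts': array([ 8.29489836e-04, -4.07298446e+01, -2.93699098e+01, -1.63915074e-04,
        3.42351414e-03,  8.61306376e-06]), 'eef_pos': array([ 0.22742831, -0.63489181,  0.23004752]), 'tcp_rot': array([ 9.85259205e-01,  1.71064599e-01, -1.65666913e-05, -1.09656705e-03]), 'contact_force': array([ 0.76220842,  0.73957729, -0.1470615 ]), 'wrist_torque': array([ 0.00502288, -0.02333895, -0.03962203]), 'finger_force': 0.0, 'opening': 1.0047337552076232}
```

View pics/top0.png

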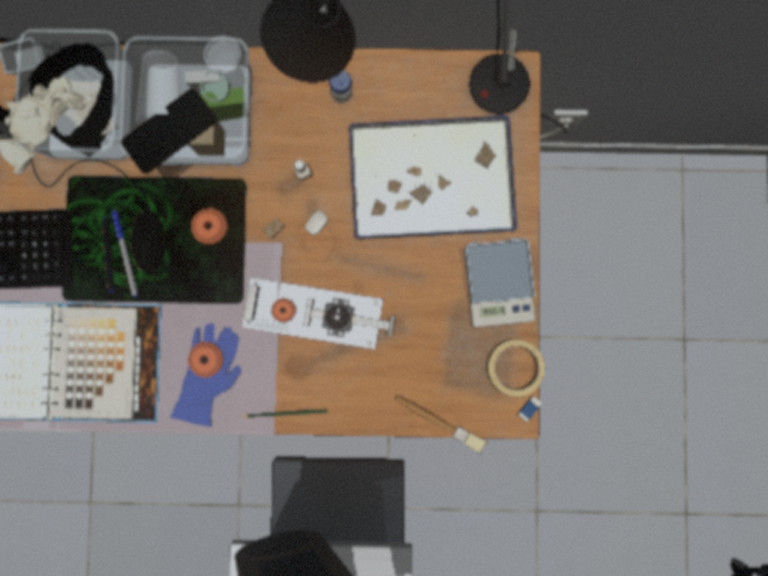

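View pics/scene0.png

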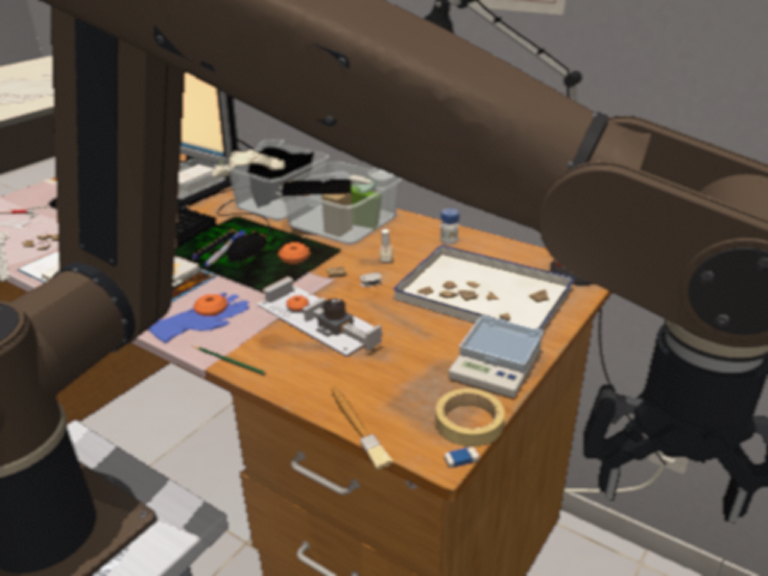

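Top view (view px at 1.5x): the board runs from its anvil at (252,300) past the whorl (283,310) and nut (338,316) to the thumb plate (391,324). Whorl candidates are the one on the board (283,310, smallest), the one on the black mat (209,226, larger) and the one on the glove (205,360, larger). I choose the one on the board.

Run:
```python
from h import *
c=cam("top"); save(c,"crop1.png",6,(155,170,275,250))
im=c["img"]; hsv=cv2.cvtColor(im,cv2.COLOR_RGB2HSV)
def comps(m,name,z,box,amin=8):
    k=np.zeros_like(m);x0,y0,x1,y1=box;k[y0:y1,x0:x1]=m[y0:y1,x0:x1]
    n,l,s,ce=cv2.connectedComponentsWithStats(k)
    for i in range(1,n):
        if s[i,4]>=amin: print(name,ce[i].round(1),s[i],at_z(c,*ce[i],z).round(4), 'eqdiam',(2*np.sqrt(s[i,4]/np.pi)*(c["xyz"][2]-z)/456.8).round(4))
box=(155,170,275,250)
comps(cv2.inRange(hsv,(0,110,80),(14,255,255)),"whorl",.026,box)
comps(cv2.inRange(hsv,(0,110,80),(14,255,255)),"other",.026,(110,130,170,260))
comps(cv2.inRange(hsv,(0,0,0),(179,255,75)),"dark",.056,(210,190,245,230))
m=cv2.inRange(hsv,(0,0,150),(179,40,255)); k=np.zeros_like(m);k[180:240,155:262]=m[180:240,155:262]
cs,_=cv2.findContours(k,0,2); b=max(cs,key=cv2.contourArea)
r=cv2.minAreaRect(b);P=np.array([at_z(c,*p,.008)for p in cv2.boxPoints(r)]);print(P.round(4),P.mean(0),[np.linalg.norm(P[i]-P[i-1]) for i in range(4)])
```

```text
whorl [233.4 187.8] [ 189  170   86   49 1438] [ 0.6108 -0.0434  0.026 ] eqdiam 0.112
whorl [246.  170.6] [240 170  12   3  22] [ 0.6567 -0.0754  0.026 ] eqdiam 0.0139
whorl [267.6 172.9] [253 170  22  10  93] [ 0.6517 -0.1324  0.026 ] eqdiam 0.0285
whorl [188.5 206.5] [182 200  14  14 145] [0.5598 0.0732 0.026 ] eqdiam 0.0356
whorl [230.8 238.8] [ 185  221   90   29 1538] [ 0.4778 -0.0392  0.026 ] eqdiam 0.1158
other [166.5 144.5] [163 130   7  30 128] [0.7223 0.1356 0.026 ] eqdiam 0.0334
other [138.9 150.4] [127 138  25  25 464] [0.7054 0.208  0.026 ] eqdiam 0.0636
other [136.6 239.1] [126 229  22  22 349] [0.4725 0.2065 0.026 ] eqdiam 0.0552
dark [224.7 211.2] [217 203  16  16 161] [ 0.549  -0.0231  0.056 ] eqdiam 0.0365
[[ 0.6292  0.1668  0.008 ]
 [ 0.634  -0.1132  0.008 ]
 [ 0.4776 -0.1157  0.008 ]
 [ 0.4726  0.1621  0.008 ]] [0.55336208 0.02498004 0.008     ] [np.float64(0.15662041031947752), np.float64(0.280093633000044), np.float64(0.15642413518664675), np.float64(0.27783920941664214)]
```

View pics/crop1.png

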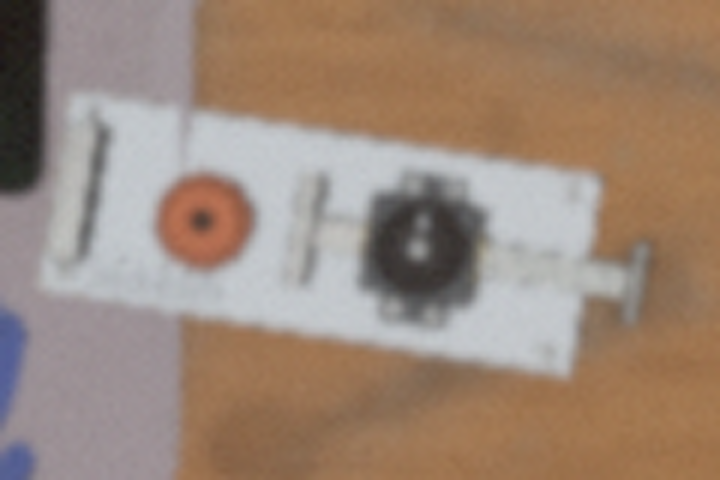

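The crop confirms it: whorl at (205,220), jaw (308,228), nut (423,245) with the stud at (418,250) and its white mark towards +x at (423,220), thumb plate (635,283), and board corners (80,95), (600,175), (572,378), (40,288).

Run:
```python
from h import *
c=cam("top")
f=lambda u,v,z:at_z(c,155+u/6-.4,170+v/6-.4,z)
A,B,C,D=[f(*p,.008) for p in((80,95),(600,175),(572,378),(40,288))]
print([np.linalg.norm(x).round(4) for x in(A-B,B-C,C-D,D-A)])
o=(A+B+C+D)/4; y=(A-B)+(D-C); y[2]=0;y/=np.linalg.norm(y); x=np.array([y[1],-y[0],0])
print("o",o,"yaw of +x",np.degrees(np.arctan2(x[1],x[0])))
for n,u,v,z in(("nut",423,245,.056),("mark",423,220,.056),("stud",418,250,.062),("whorl",205,220,.026),("jaw",308,228,.034),("plate",637,283,.045),("anvil",80,190,.034)):
    p=f(u,v,z);q=p-o;print(n,p.round(4),"board",(q@x).round(4),(q@y).round(4))
n=o-.052*y;print("nut pred",n)
from scipy.spatial.transform import Rotation as Q
print(Q.from_quat(ctrl.get_state()["tcp_rot"]).as_matrix().round(4))
```

```text
[np.float64(0.2337), np.float64(0.0904), np.float64(0.2386), np.float64(0.0872)]
o [0.55560118 0.02262222 0.008     ] yaw of +x -8.137524776824685
nut [ 0.5509 -0.0242  0.056 ] board 0.0019 -0.047
mark [ 0.5615 -0.024   0.056 ] board 0.0124 -0.0453
stud [ 0.5487 -0.0224  0.062 ] board -0.0005 -0.0456
whorl [0.5604 0.0726 0.026 ] board -0.0023 0.0501
jaw [0.5576 0.0268 0.034 ] board 0.0014 0.0045
plate [ 0.5364 -0.1157  0.045 ] board 0.0005 -0.1396
anvil [0.5723 0.1262 0.034 ] board 0.0019 0.1048
nut pred [ 0.5482406  -0.02885421  0.008     ]
[[ 9.415e-01  3.371e-01 -3.000e-04]
 [ 3.371e-01 -9.415e-01  1.500e-03]
 [ 2.000e-04 -1.500e-03 -1.000e+00]]
```

```bash
python3 -m pendant '[{"dx":5,"dy":-5,"twist":6},{"dx":10,"dy":-10,"twist":12},{"dx":14,"dy":-15,"twist":18},{"dx":18,"dy":-19,"twist":24},{"dx":22,"dy":-23,"twist":30},{"dx":26,"dy":-28,"twist":36},{"dx":31,"dy":-32,"twist":42},{"dx":35,"dy":-37,"twist":48},{"dx":39,"dy":-41,"twist":54},{"dx":43,"dy":-45,"twist":60}]' 0 20
cat > st.py <<'E'
from h import *
from scipy.spatial.transform import Rotation as Q
N=np.array([.549,-.025,0])
def st(tgt=None,N=N):
    s=ctrl.get_state();R=Q.from_quat(s["tcp_rot"]).as_matrix();p=np.array(s["eef_pos"])
    yaw=np.degrees(np.arctan2(R[1,0],R[0,0]))
    n=R.T@(N-p)
    print("t",round(s["time"],2),"p",p.round(4),"yaw",yaw.round(1),"nut in tool cm",(n*100).round(2)[:2],"F tool",(R.T@s["contact_force"]).round(1),"q",s["qpos"].round(2),"phi",np.degrees(np.arctan2(*(p-N)[[1,0]])).round(1))
    if tgt is not None: print("shift cm",(R.T@(np.array(tgt)-p)*100).round(2))
E
python3 -c "
from st import *
st((.511,.007,.12))"
```

```text
t 0.2 p [ 0.2275 -0.6351  0.2304] yaw 19.7 nut in tool cm [ 50.83 -46.57] F tool [-0.6  1.   0.5] q [-1.38  0.29  1.58 -0.    1.28 -0.15] phi -117.8
shift cm [ 48.33 -50.88  11.13]$[0]: bad value
```

```bash
python3 -m pendant '[{"dx":4,"dy":-4,"dz":0,"twist":6},{"dx":8,"dy":-9,"dz":0,"twist":12},{"dx":12,"dy":-13,"dz":0,"twist":18},{"dx":16,"dy":-17,"dz":0,"twist":24},{"dx":20,"dy":-22,"dz":0,"twist":30},{"dx":24,"dy":-26,"dz":0,"twist":36},{"dx":28,"dy":-30,"dz":0,"twist":42},{"dx":32,"dy":-35,"dz":0,"twist":48},{"dx":36,"dy":-39,"dz":0,"twist":54},{"dx":40,"dy":-43,"dz":0,"twist":60}]' 0 20
python3 -c "
from st import *
st((.511,.007,.12))"
```

```text
time: 1.45
eef_pos: [0.4596, -0.0939, 0.2315]
tcp_rot: [0.938, -0.346, 0.0, 0.0]
contact_force: [0.3, -0.5, -0.4]
opening: 0.002
finger_force: 0.0
t 1.45 p [ 0.4596 -0.0939  0.2315] yaw -40.5 nut in tool cm [  2.31 -11.04] F tool [0.6 0.2 0.4] q [-0.42 -0.18  2.07 -0.    1.26  1.86] phi -142.4
shift cm [ -2.65 -11.01  11.15]
```

```bash
python3 -m pendant '[{"dx":-1,"dy":-4,"dz":3,"twist":0},{"dx":-2,"dy":-8,"dz":7,"twist":0},{"dx":-2.7,"dy":-11,"dz":11,"twist":0},{"dx":-2.7,"dy":-11,"dz":15,"twist":0},{"dx":-2.7,"dy":-11,"dz":18,"twist":0},{"dx":-2.7,"dy":-11,"dz":18.9,"twist":0},{"dx":-2.7,"dy":-11,"dz":18.9,"twist":0}]'
python3 -c "
from st import *
st()
c=cam('top');save(c,'top2.png',6,(180,165,280,245))
c=cam('scene');save(c,'scene2.png',4,(150,160,290,260))"
```

```text
time: 2.33
eef_pos: [0.5098, 0.0055, 0.0424]
tcp_rot: [0.939, -0.345, -0.0, 0.0]
contact_force: [-0.3, 0.1, 0.5]
opening: 0.001
finger_force: 0.0
t 2.33 p [0.5098 0.0055 0.0424] yaw -40.3 nut in tool cm [ 4.97 -0.22] F tool [-0.3  0.1 -0.5] q [-0.19  0.17  2.1   0.    0.87  2.09] phi 142.2
```

View pics/scene2.png

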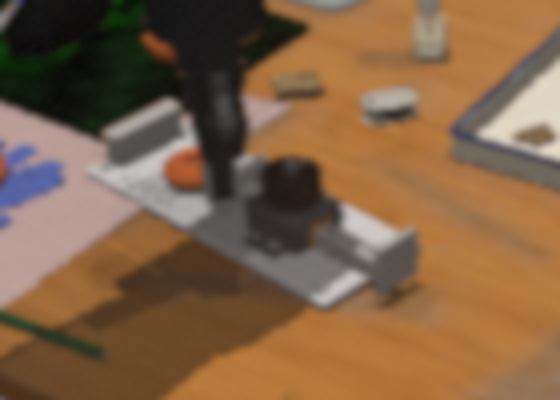

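Scene crop: the shut fingertip is at (220,180), just left of the black nut (290,185), and clear of the whorl (185,170). Next I feel for contact.

```bash
python3 -m pendant '[{"dx":0.8,"dy":-0.2,"dz":0,"twist":0},{"dx":1.5,"dy":-0.2,"dz":0,"twist":0},{"dx":1.7,"dy":-0.2,"dz":0,"twist":0},{"dx":1.7,"dy":-0.2,"dz":0,"twist":0}]'; python3 -c "
from st import *
st()"
python3 -m pendant '[{"dx":0.1,"dy":0,"dz":0,"twist":0},{"dx":0.2,"dy":0,"dz":0,"twist":0},{"dx":0.2,"dy":0,"dz":0,"twist":0}]'; python3 -c "
from st import *
st()"
```

```text
time: 2.92
eef_pos: [0.5238, -0.0037, 0.0423]
tcp_rot: [0.939, -0.345, -0.001, -0.0]
contact_force: [-2.3, 2.9, 3.3]
opening: -0.002
finger_force: 1.6
t 2.92 p [ 0.5238 -0.0037  0.0423] yaw -40.3 nut in tool cm [ 3.31 -0.01] F tool [-3.7 -0.7 -3.3] q [-0.2   0.2   2.07  0.    0.88  2.07] phi 139.8
time: 3.3
eef_pos: [0.5238, -0.0038, 0.0421]
tcp_rot: [0.939, -0.345, -0.003, -0.0]
contact_force: [-6.0, 6.3, 7.2]
opening: -0.001
finger_force: 4.3
t 3.3 p [ 0.5238 -0.0038  0.0421] yaw -40.3 nut in tool cm [ 3.31 -0.02] F tool [-8.6 -0.9 -7.2] q [-0.2   0.2   2.06  0.    0.88  2.07] phi 140.0
```

```bash
python3 -m pendant '[{"dx":0.03,"dy":0.38,"dz":0,"twist":-8},{"dx":0.11,"dy":0.76,"dz":0,"twist":-16},{"dx":0.24,"dy":1.12,"dz":0,"twist":-24},{"dx":0.42,"dy":1.46,"dz":0,"twist":-32},{"dx":0.64,"dy":1.77,"dz":0,"twist":-40}]'; python3 -c "
from st import *
st()"
```

```text
time: 3.92
eef_pos: [0.5174, -0.023, 0.042]
tcp_rot: [1.0, 0.0, -0.002, 0.0]
contact_force: [-5.9, 0.6, 3.9]
opening: -0.0
finger_force: 2.4
t 3.92 p [ 0.5174 -0.023   0.042 ] yaw 0.0 nut in tool cm [3.17 0.2 ] F tool [-5.9 -0.6 -3.8] q [-0.24  0.19  2.08 -0.    0.88  1.33] phi 176.3
```

```bash
sed -i 's/\[.549,-.025,0\]/[.548,-.0235,0]/' st.py; python3 -m pendant '[{"dx":0.03,"dy":0.38,"dz":0,"twist":-8},{"dx":0.11,"dy":0.76,"dz":0,"twist":-16},{"dx":0.24,"dy":1.12,"dz":0,"twist":-24},{"dx":0.42,"dy":1.46,"dz":0,"twist":-32},{"dx":0.64,"dy":1.77,"dz":0,"twist":-40}]'; python3 -c "
from st import *
st()"
```

```text
time: 4.55
eef_pos: [0.5243, -0.0419, 0.0421]
tcp_rot: [0.94, 0.342, -0.002, 0.001]
contact_force: [-3.6, -2.9, 2.0]
opening: 0.003
finger_force: 2.5
t 4.55 p [ 0.5243 -0.0419  0.0421] yaw 40.0 nut in tool cm [3.01 0.12] F tool [-4.7 -0.1 -2. ] q [-0.27  0.21  2.06 -0.    0.88  0.6 ] phi -142.3
```

```bash
python3 -m pendant '[{"dx":0.1,"dy":0.38,"dz":0,"twist":-8},{"dx":0.21,"dy":0.76,"dz":0,"twist":-16},{"dx":0.34,"dy":1.12,"dz":0,"twist":-24},{"dx":0.52,"dy":1.46,"dz":0,"twist":-32},{"dx":0.74,"dy":1.75,"dz":0,"twist":-40}]'; python3 -c "
from st import *
st()"
```

```text
time: 5.18
eef_pos: [0.5423, -0.0526, 0.0424]
tcp_rot: [0.766, 0.643, -0.002, 0.003]
contact_force: [-1.9, -7.7, -0.1]
opening: 0.003
finger_force: 4.3
t 5.17 p [ 0.5423 -0.0526  0.0424] yaw 80.1 nut in tool cm [2.99 0.06] F tool [-7.9 -0.6  0.1] q [-0.28  0.24  2.02 -0.01  0.88 -0.1 ] phi -101.1
```

```bash
python3 -m pendant '[{"dx":0.03,"dy":0.38,"dz":0,"twist":-8},{"dx":0.11,"dy":0.76,"dz":0,"twist":-16},{"dx":0.24,"dy":1.12,"dz":0,"twist":-24},{"dx":0.42,"dy":1.46,"dz":0,"twist":-32},{"dx":0.64,"dy":1.77,"dz":0,"twist":-40}]'; python3 -c "
from st import *
st()"
```

```text
time: 5.8
eef_pos: [0.563, -0.0495, 0.0427]
tcp_rot: [0.5, 0.866, -0.001, 0.004]
contact_force: [3.2, -7.3, -3.3]
opening: 0.0
finger_force: 3.7
t 5.8 p [ 0.563  -0.0495  0.0427] yaw 120.0 nut in tool cm [ 3.04 -0.01] F tool [-7.9 -0.9  3.4] q [-0.27  0.28  1.97 -0.01  0.89 -0.79] phi -60.0
```

```bash
python3 -m pendant '[{"dx":0.03,"dy":0.38,"dz":0,"twist":-8},{"dx":0.11,"dy":0.76,"dz":0,"twist":-16},{"dx":0.24,"dy":1.12,"dz":0,"twist":-24},{"dx":0.42,"dy":1.46,"dz":0,"twist":-32},{"dx":0.64,"dy":1.77,"dz":0,"twist":-40},{"dx":0.91,"dy":2.04,"dz":0,"twist":-48},{"dx":1.21,"dy":2.28,"dz":0,"twist":-56},{"dx":1.54,"dy":2.47,"dz":0,"twist":-64},{"dx":1.90,"dy":2.62,"dz":0,"twist":-72},{"dx":2.27,"dy":2.71,"dz":0,"twist":-80}]'; python3 -c "
from st import *
st()"
```

```text
time: 7.05
eef_pos: [0.5776, -0.0135, 0.0431]
tcp_rot: [-0.173, 0.985, -0.002, 0.006]
contact_force: [9.1, 2.5, -5.8]
opening: -0.0
finger_force: 4.8
t 7.05 p [ 0.5776 -0.0135  0.0431] yaw -160.1 nut in tool cm [3.18 0.09] F tool [-9.3 -0.7  5.9] q [-0.2   0.3   1.94  0.    0.89 -2.12] phi 18.8
```

```bash
python3 -m pendant '[{"dx":-1.5,"dy":0,"dz":0,"twist":0},{"dx":-1.5,"dy":0,"dz":-6,"twist":10},{"dx":-0.5,"dy":1,"dz":-6,"twist":20},{"dx":1,"dy":2,"dz":-6,"twist":30},{"dx":2,"dy":3,"dz":-6,"twist":40},{"dx":3,"dy":4,"dz":-6,"twist":50},{"dx":4,"dy":5,"dz":-6,"twist":60},{"dx":5,"dy":6,"dz":-6,"twist":70},{"dx":7,"dy":7,"dz":-6,"twist":80},{"dx":8.2,"dy":8.7,"dz":-6,"twist":90}]'; python3 -m pendant '[{"dx":0,"dy":0,"dz":0,"twist":10},{"dx":0,"dy":0,"dz":0,"twist":20},{"dx":0,"dy":0,"dz":0,"twist":30},{"dx":0,"dy":0,"dz":0,"twist":40},{"dx":0,"dy":0,"dz":0,"twist":50},{"dx":0,"dy":0,"dz":0,"twist":60},{"dx":0,"dy":0,"dz":0,"twist":70},{"dx":0,"dy":0,"dz":0,"twist":80},{"dx":0,"dy":0,"dz":0,"twist":90},{"dx":0,"dy":0,"dz":0,"twist":100}]'; python3 -c "
from st import *
st()
c=cam('top');save(c,'top3.png',12,(205,190,245,230))"
```

```text
time: 8.3
eef_pos: [0.4663, 0.0408, 0.1024]
tcp_rot: [0.579, 0.815, -0.0, 0.0]
contact_force: [0.5, 0.8, -0.3]
opening: 0.002
finger_force: 0.0
time: 9.55
eef_pos: [0.4671, 0.0409, 0.1025]
tcp_rot: [0.997, 0.081, 0.0, 0.001]
contact_force: [0.3, -1.0, -0.5]
opening: -0.002
finger_force: 0.0
t 9.55 p [0.4671 0.0409 0.1025] yaw 9.3 nut in tool cm [6.95 7.65] F tool [0.2 1.1 0.5] q [-0.13 -0.02  2.17 -0.    0.99  1.28] phi 141.5
```

View pics/top3.png

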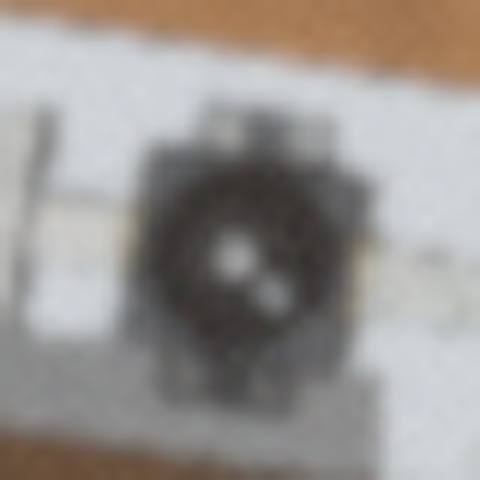

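Top crop: the stud is at (235,257) and the mark at (272,293), so the nut has turned about 235° from tight, which matches the orbit. Second pass next.

```bash
python3 -m pendant '[{"dx":1,"dy":1,"dz":0,"twist":10},{"dx":2,"dy":2,"dz":0,"twist":20},{"dx":3,"dy":3,"dz":1,"twist":30},{"dx":4,"dy":4.2,"dz":3,"twist":40},{"dx":4,"dy":4.2,"dz":5,"twist":49.5},{"dx":4,"dy":4.2,"dz":5.85,"twist":49.5},{"dx":4,"dy":4.2,"dz":5.85,"twist":49.5}]'; python3 -m pendant '[{"dx":0.7,"dy":0,"dz":0,"twist":0},{"dx":1.3,"dy":0,"dz":0,"twist":0},{"dx":1.7,"dy":0,"dz":0,"twist":0},{"dx":1.7,"dy":0,"dz":0,"twist":0}]'; python3 -c "
from st import *
st()"
```

```text
time: 10.48
eef_pos: [0.5126, 0.0066, 0.0433]
tcp_rot: [0.941, -0.339, -0.001, 0.0]
contact_force: [0.8, 0.4, 0.3]
opening: -0.001
finger_force: 0.0
time: 10.98
eef_pos: [0.5245, -0.003, 0.0441]
tcp_rot: [0.94, -0.341, -0.003, -0.001]
contact_force: [-6.3, 4.4, 5.1]
opening: -0.004
finger_force: 3.7
t 10.97 p [ 0.5245 -0.003   0.0441] yaw -39.8 nut in tool cm [3.15 0.06] F tool [-7.7  0.6 -5. ] q [-0.2   0.2   2.06  0.    0.89  2.06] phi 138.9
```

Good contact at 7.7 N. Now orbit 80°, then check.

```bash
python3 -m pendant '[{"dx":0.03,"dy":0.38,"dz":0,"twist":-8},{"dx":0.11,"dy":0.76,"dz":0,"twist":-16},{"dx":0.26,"dy":1.12,"dz":0,"twist":-24},{"dx":0.44,"dy":1.46,"dz":0,"twist":-32},{"dx":0.67,"dy":1.77,"dz":0,"twist":-40},{"dx":0.95,"dy":2.04,"dz":0,"twist":-48},{"dx":1.26,"dy":2.28,"dz":0,"twist":-56},{"dx":1.6,"dy":2.49,"dz":0,"twist":-64},{"dx":1.96,"dy":2.64,"dz":0,"twist":-72},{"dx":2.33,"dy":2.74,"dz":0,"twist":-80}]'; python3 -c "
from st import *
st()"
```

```text
time: 12.22
eef_pos: [0.5243, -0.0417, 0.0439]
tcp_rot: [0.938, 0.347, -0.004, -0.0]
contact_force: [-6.4, -4.5, 5.7]
opening: 0.001
finger_force: 4.4
t 12.22 p [ 0.5243 -0.0417  0.0439] yaw 40.6 nut in tool cm [3.01 0.17] F tool [-7.8 -0.8 -5.7] q [-0.27  0.2   2.06 -0.01  0.89  0.6 ] phi -142.5
```

```bash
python3 -m pendant '[{"dx":0.03,"dy":0.38,"dz":0,"twist":-8},{"dx":0.11,"dy":0.76,"dz":0,"twist":-16},{"dx":0.24,"dy":1.12,"dz":0,"twist":-24},{"dx":0.42,"dy":1.46,"dz":0,"twist":-32},{"dx":0.64,"dy":1.77,"dz":0,"twist":-40},{"dx":0.91,"dy":2.04,"dz":0,"twist":-48},{"dx":1.21,"dy":2.28,"dz":0,"twist":-56},{"dx":1.54,"dy":2.47,"dz":0,"twist":-64},{"dx":1.90,"dy":2.62,"dz":0,"twist":-72},{"dx":2.27,"dy":2.71,"dz":0,"twist":-80}]'; python3 -c "
from st import *
st()"
```

```text
time: 13.48
eef_pos: [0.5634, -0.0492, 0.0446]
tcp_rot: [0.496, 0.868, -0.001, 0.004]
contact_force: [2.8, -6.9, -3.2]
opening: 0.003
finger_force: 3.6
t 13.47 p [ 0.5634 -0.0492  0.0446] yaw 120.5 nut in tool cm [ 3.03 -0.02] F tool [-7.3 -1.1  3.2] q [-0.26  0.27  1.97 -0.    0.89 -0.79] phi -59.2
```

```bash
python3 -m pendant '[{"dx":0.03,"dy":0.38,"dz":0,"twist":-8},{"dx":0.11,"dy":0.76,"dz":0,"twist":-16},{"dx":0.24,"dy":1.12,"dz":0,"twist":-24},{"dx":0.42,"dy":1.46,"dz":0,"twist":-32},{"dx":0.64,"dy":1.77,"dz":0,"twist":-40},{"dx":0.91,"dy":2.04,"dz":0,"twist":-48},{"dx":1.21,"dy":2.28,"dz":0,"twist":-56},{"dx":1.54,"dy":2.47,"dz":0,"twist":-64},{"dx":1.88,"dy":2.62,"dz":0,"twist":-72},{"dx":2.25,"dy":2.71,"dz":0,"twist":-80}]'; python3 -m pendant '[{"dx":-1.5,"dy":0,"dz":0,"twist":0},{"dx":-1.5,"dy":0,"dz":-6,"twist":10},{"dx":-0.5,"dy":1,"dz":-6,"twist":20},{"dx":1,"dy":2,"dz":-6,"twist":30},{"dx":2,"dy":3,"dz":-6,"twist":40},{"dx":3,"dy":4,"dz":-6,"twist":50},{"dx":4,"dy":5,"dz":-6,"twist":60},{"dx":5,"dy":6,"dz":-6,"twist":70},{"dx":7,"dy":7,"dz":-6,"twist":80},{"dx":8.2,"dy":8.7,"dz":-6,"twist":90}]'; python3 -m pendant '[{"dx":0,"dy":0,"dz":0,"twist":10},{"dx":0,"dy":0,"dz":0,"twist":20},{"dx":0,"dy":0,"dz":0,"twist":30},{"dx":0,"dy":0,"dz":0,"twist":40},{"dx":0,"dy":0,"dz":0,"twist":50},{"dx":0,"dy":0,"dz":0,"twist":60},{"dx":0,"dy":0,"dz":0,"twist":70},{"dx":0,"dy":0,"dz":0,"twist":80},{"dx":0,"dy":0,"dz":0,"twist":90},{"dx":0,"dy":0,"dz":0,"twist":100}]'; python3 -c "
from st import *
st((.5135,.0055,.0445))
c=cam('top');save(c,'top4.png',12,(205,190,245,230))"
```

```text
time: 14.72
eef_pos: [0.5776, -0.0134, 0.045]
tcp_rot: [-0.177, 0.984, -0.001, 0.006]
contact_force: [8.9, 2.3, -5.4]
opening: -0.002
finger_force: 4.5
time: 15.98
eef_pos: [0.4662, 0.0399, 0.1042]
tcp_rot: [0.576, 0.818, -0.0, -0.0]
contact_force: [-0.1, 0.2, 0.8]
opening: 0.001
finger_force: 0.0
time: 17.23
eef_pos: [0.4669, 0.0399, 0.1043]
tcp_rot: [0.996, 0.085, -0.0, 0.0]
contact_force: [0.3, 0.3, 0.4]
opening: -0.002
finger_force: 0.0
t 17.23 p [0.4669 0.0399 0.1043] yaw 9.8 nut in tool cm [6.92 7.62] F tool [ 0.3 -0.3 -0.4] q [-0.13 -0.02  2.17 -0.    0.99  1.27] phi 142.0
shift cm [4.01 4.18 5.98]
```

View pics/top4.png

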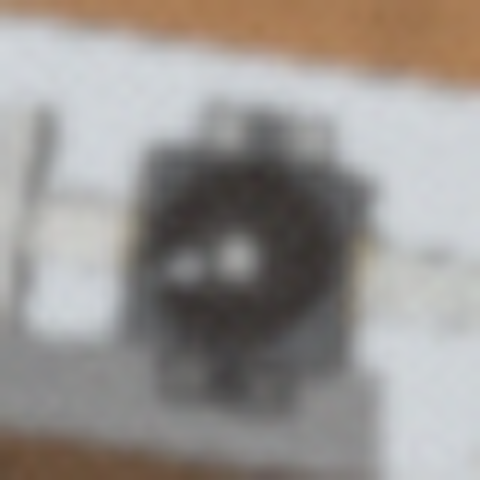

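Mark at (187,266) against the stud at (237,257): about 469° in total, so about 251° remain. Third pass: orbit about 256°.

```bash
python3 -m pendant '[{"dx":1,"dy":1,"dz":0,"twist":10},{"dx":2,"dy":2,"dz":0,"twist":20},{"dx":3,"dy":3,"dz":1,"twist":30},{"dx":4,"dy":4.2,"dz":3,"twist":40},{"dx":4,"dy":4.2,"dz":5,"twist":50},{"dx":4,"dy":4.2,"dz":5.9,"twist":50},{"dx":4,"dy":4.2,"dz":5.9,"twist":50}]'; python3 -m pendant '[{"dx":0.7,"dy":0,"dz":0,"twist":0},{"dx":1.3,"dy":0,"dz":0,"twist":0},{"dx":1.7,"dy":0,"dz":0,"twist":0},{"dx":1.7,"dy":0,"dz":0,"twist":0}]'; python3 -m pendant '[{"dx":0.03,"dy":0.38,"dz":0,"twist":-8},{"dx":0.11,"dy":0.76,"dz":0,"twist":-16},{"dx":0.26,"dy":1.12,"dz":0,"twist":-24},{"dx":0.44,"dy":1.46,"dz":0,"twist":-32},{"dx":0.67,"dy":1.77,"dz":0,"twist":-40},{"dx":0.95,"dy":2.04,"dz":0,"twist":-48},{"dx":1.26,"dy":2.28,"dz":0,"twist":-56},{"dx":1.6,"dy":2.49,"dz":0,"twist":-64},{"dx":1.96,"dy":2.64,"dz":0,"twist":-72},{"dx":2.33,"dy":2.74,"dz":0,"twist":-80}]'; python3 -c "
from st import *
st()"
```

```text
time: 18.15
eef_pos: [0.5128, 0.0059, 0.0444]
tcp_rot: [0.941, -0.339, -0.001, 0.0]
contact_force: [0.8, 0.1, 1.0]
opening: 0.002
finger_force: 0.0
time: 18.65
eef_pos: [0.5242, -0.0034, 0.0451]
tcp_rot: [0.94, -0.341, -0.004, -0.001]
contact_force: [-7.1, 6.8, 6.9]
opening: 0.0
finger_force: 4.7
time: 19.9
eef_pos: [0.5247, -0.0423, 0.045]
tcp_rot: [0.938, 0.347, -0.003, -0.0]
contact_force: [-6.4, -4.4, 3.6]
opening: -0.001
finger_force: 3.7
t 19.9 p [ 0.5247 -0.0423  0.045 ] yaw 40.6 nut in tool cm [3.01 0.1 ] F tool [-7.7 -0.8 -3.5] q [-0.27  0.2   2.06 -0.    0.89  0.59] phi -141.1
```

```bash
python3 -m pendant '[{"dx":0.03,"dy":0.38,"dz":0,"twist":-8},{"dx":0.11,"dy":0.76,"dz":0,"twist":-16},{"dx":0.24,"dy":1.12,"dz":0,"twist":-24},{"dx":0.42,"dy":1.46,"dz":0,"twist":-32},{"dx":0.64,"dy":1.77,"dz":0,"twist":-40},{"dx":0.91,"dy":2.04,"dz":0,"twist":-48},{"dx":1.21,"dy":2.28,"dz":0,"twist":-56},{"dx":1.54,"dy":2.47,"dz":0,"twist":-64},{"dx":1.90,"dy":2.62,"dz":0,"twist":-72},{"dx":2.27,"dy":2.71,"dz":0,"twist":-80}]'; python3 -c "
from st import *
st()"
```

```text
time: 21.15
eef_pos: [0.5631, -0.0494, 0.0456]
tcp_rot: [0.496, 0.868, -0.001, 0.003]
contact_force: [1.3, -5.7, -1.8]
opening: 0.002
finger_force: 2.8
t 21.15 p [ 0.5631 -0.0494  0.0456] yaw 120.5 nut in tool cm [3.03 0.01] F tool [-5.6 -1.8  1.9] q [-0.27  0.27  1.97 -0.    0.89 -0.8 ] phi -59.7
```

```bash
python3 -m pendant '[{"dx":0.04,"dy":0.46,"dz":0,"twist":-9.6},{"dx":0.16,"dy":0.9,"dz":0,"twist":-19.2},{"dx":0.35,"dy":1.32,"dz":0,"twist":-28.8},{"dx":0.6,"dy":1.71,"dz":0,"twist":-38.4},{"dx":0.92,"dy":2.04,"dz":0,"twist":-48},{"dx":1.28,"dy":2.32,"dz":0,"twist":-57.6},{"dx":1.68,"dy":2.54,"dz":0,"twist":-67.2},{"dx":2.12,"dy":2.68,"dz":0,"twist":-76.8},{"dx":2.58,"dy":2.74,"dz":0,"twist":-86.4},{"dx":3.02,"dy":2.73,"dz":0,"twist":-96}]'; python3 -c "
from st import *
st()"; python3 -m pendant '[{"dx":-1.5,"dy":0,"dz":0,"twist":0},{"dx":-1.5,"dy":0,"dz":-6,"twist":0},{"dx":-1.5,"dy":0,"dz":-6,"twist":0}]'; python3 -c "
from st import *
st((.5292,-.1552,.1))"
```

```text
time: 22.4
eef_pos: [0.5743, -0.0065, 0.0463]
tcp_rot: [-0.312, 0.95, -0.001, 0.006]
contact_force: [9.9, 4.4, -5.1]
opening: -0.001
finger_force: 5.3
t 22.4 p [ 0.5743 -0.0065  0.0463] yaw -143.6 nut in tool cm [3.18 0.22] F tool [-10.5  -2.3   5.3] q [-0.19  0.29  1.95  0.01  0.89 -2.4 ] phi 32.9
time: 22.78
eef_pos: [0.5865, 0.001, 0.1106]
tcp_rot: [-0.31, 0.951, -0.003, 0.005]
contact_force: [1.2, -0.5, 0.8]
opening: 0.002
finger_force: 0.0
t 22.77 p [0.5865 0.001  0.1106] yaw -143.9 nut in tool cm [4.63 0.38] F tool [-0.7 -1.2 -0.8] q [-0.17  0.22  1.9  -0.    1.02 -2.37] phi 32.5
shift cm [13.84 -9.23  1.03]
```

```bash
python3 -m pendant '[{"dx":1.4,"dy":-0.9,"dz":0,"twist":10},{"dx":2.8,"dy":-1.8,"dz":0,"twist":20},{"dx":4.2,"dy":-2.8,"dz":0,"twist":30},{"dx":5.6,"dy":-3.7,"dz":0,"twist":40},{"dx":7,"dy":-4.6,"dz":0,"twist":50},{"dx":8.4,"dy":-5.5,"dz":0,"twist":60},{"dx":9.8,"dy":-6.5,"dz":0,"twist":70},{"dx":11.2,"dy":-7.4,"dz":0,"twist":80},{"dx":12.6,"dy":-8.3,"dz":0,"twist":90},{"dx":13.8,"dy":-9.2,"dz":0,"twist":100}]'; python3 -m pendant '[{"dx":0,"dy":0,"dz":0,"twist":10},{"dx":0,"dy":0,"dz":0,"twist":20},{"dx":0,"dy":0,"dz":0,"twist":30},{"dx":0,"dy":0,"dz":0,"twist":34}]'; python3 -c "
from st import *
st((.5292,-.1552,.018))
c=cam('top');save(c,'top5.png',8,(195,180,275,235))"
```

```text
time: 24.02
eef_pos: [0.5246, -0.1548, 0.1046]
tcp_rot: [0.532, 0.847, -0.0, -0.0]
contact_force: [-0.3, 0.5, -0.0]
opening: -0.001
finger_force: 0.0
time: 24.52
eef_pos: [0.5249, -0.1543, 0.1046]
tcp_rot: [0.755, 0.656, -0.0, -0.0]
contact_force: [-0.4, -0.2, -0.6]
opening: -0.001
finger_force: 0.0
t 24.52 p [ 0.5249 -0.1543  0.1046] yaw 81.9 nut in tool cm [13.28  0.46] F tool [-0.3 -0.4  0.6] q [-0.47  0.15  1.99 -0.    1.01 -0.33] phi -100.0
shift cm [-0.02  0.45  8.66]
```

View pics/top5.png

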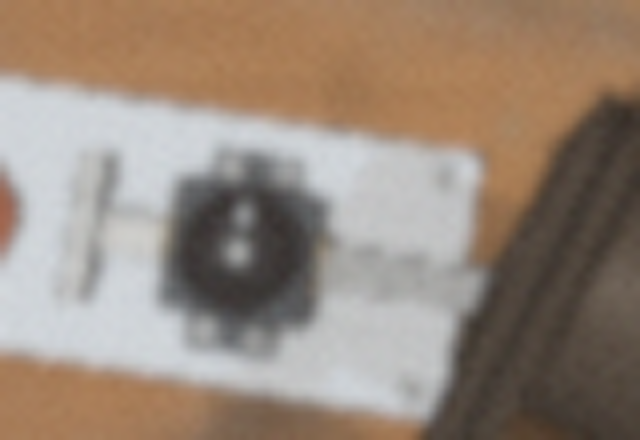

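Mark at (243,214) directly above the stud at (237,252), the same direction as at the start (about −9°), so the nut is at two full turns and the jaw has not moved. Next, down behind the thumb plate.

```bash
python3 -m pendant '[{"dx":-0.4,"dy":0.45,"dz":3,"twist":0},{"dx":-0.4,"dy":0.45,"dz":6,"twist":0},{"dx":-0.4,"dy":0.45,"dz":8.6,"twist":0},{"dx":-0.4,"dy":0.45,"dz":8.6,"twist":0}]'; python3 -c "
from st import *
st()"; python3 -m pendant '[{"dx":0.6,"dy":0,"dz":0,"twist":0},{"dx":1.2,"dy":0,"dz":0,"twist":0},{"dx":1.8,"dy":0,"dz":0,"twist":0},{"dx":2.2,"dy":0,"dz":0,"twist":0},{"dx":2.5,"dy":0,"dz":0,"twist":0},{"dx":2.8,"dy":0,"dz":0,"twist":0},{"dx":3.1,"dy":0,"dz":0,"twist":0},{"dx":3.4,"dy":0,"dz":0,"twist":0},{"dx":3.7,"dy":0,"dz":0,"twist":0}]';python3 -c "
from st import *
st()"
```

```text
time: 25.08
eef_pos: [0.5269, -0.1578, 0.0164]
tcp_rot: [0.754, 0.657, -0.001, -0.003]
contact_force: [-0.0, 0.6, 1.5]
opening: 0.003
finger_force: 0.0
t 25.07 p [ 0.5269 -0.1578  0.0164] yaw 82.2 nut in tool cm [13.59  0.28] F tool [ 0.6 -0.1 -1.5] q [-0.48  0.3   2.   -0.    0.84 -0.34] phi -98.9
time: 26.2
eef_pos: [0.5338, -0.1224, 0.0188]
tcp_rot: [0.754, 0.657, -0.0, 0.0]
contact_force: [-0.9, -2.8, 0.0]
opening: 0.0
finger_force: 1.6
t 26.2 p [ 0.5338 -0.1224  0.0188] yaw 82.2 nut in tool cm [9.99 0.06] F tool [-2.9 -0.5 -0. ] q [-0.41  0.29  2.01 -0.    0.84 -0.27] phi -98.2
```

```bash
python3 -m pendant '[{"dx":0.3,"dy":0,"dz":0,"twist":0},{"dx":0.6,"dy":0,"dz":0,"twist":0},{"dx":0.9,"dy":0,"dz":0,"twist":0},{"dx":1.2,"dy":0,"dz":0,"twist":0},{"dx":1.5,"dy":0,"dz":0,"twist":0},{"dx":1.8,"dy":0,"dz":0,"twist":0},{"dx":2.1,"dy":0,"dz":0,"twist":0},{"dx":2.4,"dy":0,"dz":0,"twist":0},{"dx":2.6,"dy":0,"dz":0,"twist":0},{"dx":2.8,"dy":0,"dz":0,"twist":0}]';python3 -c "
from st import *
st()
c=cam('top');save(c,'top6.png',8,(155,180,235,235))"
```

```text
time: 27.45
eef_pos: [0.5379, -0.0942, 0.0189]
tcp_rot: [0.754, 0.657, 0.0, 0.0]
contact_force: [1.4, -3.8, -1.0]
opening: 0.002
finger_force: 1.7
t 27.45 p [ 0.5379 -0.0942  0.0189] yaw 82.2 nut in tool cm [7.15 0.04] F tool [-3.6  1.9  1. ] q [-0.36  0.28  2.02  0.    0.84 -0.22] phi -98.2
```

View pics/top6.png

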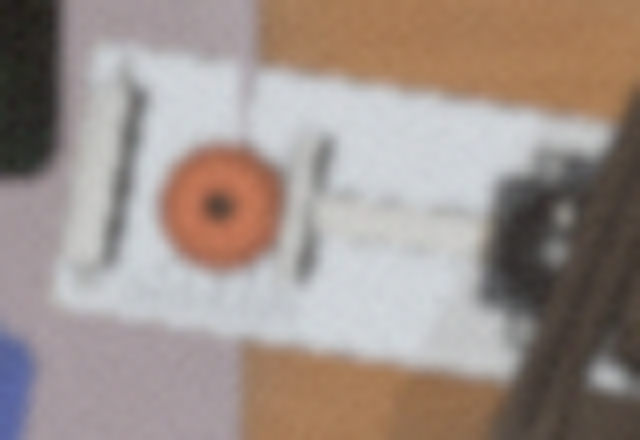

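The jaw (295,205) now touches the whorl (220,207). About 12 mm is left to the anvil face (125,190). Now slower.

```bash
python3 -m pendant '[{"dx":0.2,"dy":0,"dz":0,"twist":0},{"dx":0.4,"dy":0,"dz":0,"twist":0},{"dx":0.5,"dy":0,"dz":0,"twist":0},{"dx":0.6,"dy":0,"dz":0,"twist":0},{"dx":0.7,"dy":0,"dz":0,"twist":0},{"dx":0.8,"dy":0,"dz":0,"twist":0},{"dx":0.8,"dy":0,"dz":0,"twist":0}]';python3 -c "
from st import *
st()"; python3 -m pendant '[{"dx":0.05,"dy":0,"dz":0,"twist":0},{"dx":0.1,"dy":0,"dz":0,"twist":0},{"dx":0.15,"dy":0,"dz":0,"twist":0},{"dx":0.2,"dy":0,"dz":0,"twist":0},{"dx":0.2,"dy":0,"dz":0,"twist":0}]';python3 -c "
from st import *
st()"
```

```text
time: 28.38
eef_pos: [0.5388, -0.0862, 0.0189]
tcp_rot: [0.754, 0.657, 0.0, -0.0]
contact_force: [1.5, -2.8, -1.4]
opening: 0.001
finger_force: 1.4
t 28.38 p [ 0.5388 -0.0862  0.0189] yaw 82.2 nut in tool cm [6.34 0.06] F tool [-2.6  1.8  1.4] q [-0.34  0.28  2.02  0.    0.84 -0.21] phi -98.4
time: 29.0
eef_pos: [0.5391, -0.0844, 0.0189]
tcp_rot: [0.754, 0.657, 0.0, 0.0]
contact_force: [1.9, -3.7, 0.2]
opening: 0.003
finger_force: 1.6
t 29.0 p [ 0.5391 -0.0844  0.0189] yaw 82.2 nut in tool cm [6.15 0.06] F tool [-3.4  2.4 -0.2] q [-0.34  0.28  2.02  0.    0.84 -0.21] phi -98.4
```

```bash
for i in 1 ; do python3 -m pendant '[{"dx":0.05,"dy":0,"dz":0,"twist":0},{"dx":0.1,"dy":0,"dz":0,"twist":0},{"dx":0.15,"dy":0,"dz":0,"twist":0},{"dx":0.15,"dy":0,"dz":0,"twist":0}]'; done;python3 -c "
from st import *
st()"; python3 -m pendant '[{"dx":0.05,"dy":0,"dz":0,"twist":0},{"dx":0.1,"dy":0,"dz":0,"twist":0},{"dx":0.15,"dy":0,"dz":0,"twist":0},{"dx":0.15,"dy":0,"dz":0,"twist":0}]';python3 -c "
from st import *
st()"
```

```text
time: 29.5
eef_pos: [0.5393, -0.0829, 0.0189]
tcp_rot: [0.754, 0.657, 0.0, 0.0]
contact_force: [2.3, -2.9, 0.2]
opening: -0.002
finger_force: 1.6
t 29.5 p [ 0.5393 -0.0829  0.0189] yaw 82.2 nut in tool cm [6.   0.06] F tool [-2.5  2.6 -0.2] q [-0.34  0.28  2.02  0.    0.84 -0.2 ] phi -98.4
time: 30.0
eef_pos: [0.5393, -0.0825, 0.0189]
tcp_rot: [0.753, 0.658, -0.001, 0.001]
contact_force: [0.8, -7.8, -0.0]
opening: -0.002
finger_force: 3.7
t 30.0 p [ 0.5393 -0.0825  0.0189] yaw 82.2 nut in tool cm [5.97 0.06] F tool [-7.6  1.9  0.1] q [-0.34  0.28  2.02 -0.    0.84 -0.2 ] phi -98.3
```

The plate stopped and the force rose to 7.6 N, so the whorl is closed against the anvil. Back off and check.

```bash
python3 -m pendant '[{"dx":-0.1,"dy":0,"dz":0,"twist":0},{"dx":-0.5,"dy":0,"dz":0,"twist":0},{"dx":-2,"dy":0,"dz":0,"twist":0},{"dx":-5,"dy":0,"dz":0,"twist":0},{"dx":-7,"dy":0,"dz":-5,"twist":0},{"dx":-10,"dy":0,"dz":-10,"twist":0},{"dx":-14,"dy":0,"dz":-13,"twist":0},{"dx":-14,"dy":0,"dz":-13,"twist":0},{"dx":-14,"dy":0,"dz":-13,"twist":0}]';python3 -c "
from st import *
st()
c=cam('top');save(c,'top7.png',7,(155,175,265,245))"
```

```text
time: 31.12
eef_pos: [0.5193, -0.2195, 0.1474]
tcp_rot: [0.754, 0.657, -0.0, -0.002]
contact_force: [-0.1, 0.9, -0.5]
opening: 0.001
finger_force: 0.0
t 31.12 p [ 0.5193 -0.2195  0.1474] yaw 82.2 nut in tool cm [19.78  0.21] F tool [ 0.9 -0.2  0.5] q [-0.58  0.13  1.92  0.    1.09 -0.44] phi -98.3
```

View pics/top7.png

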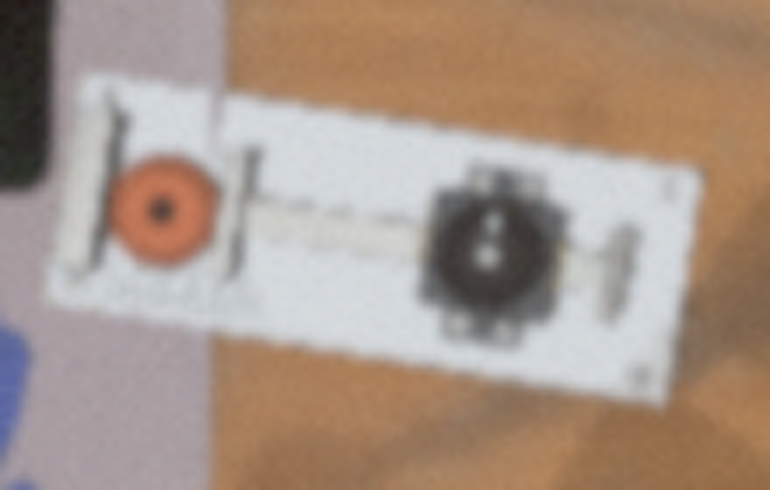

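The whorl (163,210) sits between the anvil (108) and the jaw (222) with no visible gap. The mark (495,220) is still at +x and the robot is clear.

```bash
python3 -c "
from plant import ctrl
print(ctrl.sign_off())"
```

```text
the job is handed in; nothing more can be done
None
```

The job is handed in at about 31 s: the lock nut is two full turns loose (by its mark), the jaw has closed the whorl against the anvil with no gap visible in the last picture, and the robot is clear of everything.

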